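# Put the washed tea mugs back together

### The job

Put the two clean tea mugs back together for service, each in its own colour: where each mug stands on the tray, first hang its infuser in it, fully home with the flange on the rim, then close it with its lid, seated down over the infuser's neck. Set the parts down gently rather than dropping them, leave the mugs standing where they are, and do not disturb the sugar jar, the milk jug or the milk bottle.

Things in the scene. Friction and masses are not known exactly. Their poses are not given: they have to be found in the camera images.
- mug_green_rim (a point): Rim centre of the green stoneware mug: 80 mm across, 92 mm high, bore 71 mm, 86 mm deep; loop handle on its +y side, reaching 77 mm from the axis, below the rim. Stands upright and loose (about 340 g) on the steel tray, whose floor is 4 mm above the counter and lip 16 mm. z is up its axis.
- mug_yellow_rim (a point): Rim centre of the yellow stoneware mug: 80 mm across, 92 mm high, bore 71 mm, 86 mm deep; loop handle on its +y side, reaching 77 mm from the axis, below the rim. Stands upright and loose (about 340 g) on the steel tray, whose floor is 4 mm above the counter and lip 16 mm. z is up its axis.
- infuser_green_center (a point): Middle (42 mm above underside) of the green mug's tea infuser: steel mesh basket, green plastic collar, 84 mm high, 90 g. Upward: basket 54 mm wide to 48 mm; cone to a 66 mm spigot, 57-65 mm; flange 78 mm wide, 65-68 mm; neck 54 mm wide, 68-84 mm, to grip from above. Upright on the dark mat (6 mm thick), z up. Home, the flange lies on the rim, this point 23 mm below the rim.
- infuser_yellow_center (a point): Middle (42 mm above underside) of the yellow mug's tea infuser: steel mesh basket, yellow plastic collar, 84 mm high, 90 g. Upward: basket 54 mm wide to 48 mm; cone to a 66 mm spigot, 57-65 mm; flange 78 mm wide, 65-68 mm; neck 54 mm wide, 68-84 mm, to grip from above. Upright on the dark mat (6 mm thick), z up. Home, the flange lies on the rim, this point 23 mm below the rim.
- lid_green_center (a point): Middle (23 mm above underside) of the green glazed lid, 120 g: cap 78 mm wide, 22 mm high, hollow below (bore 66 mm, 18 mm deep), with a round knob 20 mm wide from 22 to 47 mm up, to grip from above. Starts knob up on the dark mat (6 mm thick), z up. Fitted, it covers the infuser's neck, its edge on the infuser's flange, this point 26 mm above the mug's rim.
- lid_yellow_center (a point): Middle (23 mm above underside) of the yellow glazed lid, 120 g: cap 78 mm wide, 22 mm high, hollow below (bore 66 mm, 18 mm deep), with a round knob 20 mm wide from 22 to 47 mm up, to grip from above. Starts knob up on the dark mat (6 mm thick), z up. Fitted, it covers the infuser's neck, its edge on the infuser's flange, this point 26 mm above the mug's rim.
- sugar_jar: Pale squat sugar jar with a screw cap, 70 mm across, 95 mm high, loose on the counter; to be left alone. Origin at the centre of its underside.
- milk_jug: Dark steel open milk jug with a handle (its +y side), 82 mm across, 100 mm high, loose; to be left alone. Origin at the centre of its underside.
- milk_bottle: Pale milk bottle with a narrow neck and a cap, the tallest thing on the counter, 80 mm across, 210 mm high, loose; to be left alone. Origin at the centre of its underside.
Not all that is in view belongs to the job. Leave any blue or purple look-alike of the part that bears lid_yellow_center alone.

How it is judged:
On the way, in this order (a step that is already met when the one before it is completed fails the run):
1. the first infuser hangs fully home in the mug of its colour (((horizontal distance between infuser_green_center and mug_green_rim below 0.006 m and z of infuser_green_center in the frame of mug_green_rim between -0.027 and -0.019 m and angle between infuser_green_center's own z axis and vertical below 0.08 rad) or (horizontal distance between infuser_yellow_center and mug_yellow_rim below 0.006 m and z of infuser_yellow_center in the frame of mug_yellow_rim between -0.027 and -0.019 m and angle between infuser_yellow_center's own z axis and vertical below 0.08 rad))), for 0.2 s.
2. a lid is then seated over an infuser that hangs in its mug, all of one colour (((horizontal distance between infuser_green_center and mug_green_rim below 0.006 m and z of infuser_green_center in the frame of mug_green_rim between -0.027 and -0.019 m and angle between each of infuser_green_center, lid_green_center's own z axis and vertical below 0.08 rad and horizontal distance between lid_green_center and infuser_green_center below 0.011 m and z of lid_green_center in the frame of infuser_green_center between 0.045 and 0.053 m) or (horizontal distance between infuser_yellow_center and mug_yellow_rim below 0.006 m and z of infuser_yellow_center in the frame of mug_yellow_rim between -0.027 and -0.019 m and angle between each of infuser_yellow_center, lid_yellow_center's own z axis and vertical below 0.08 rad and horizontal distance between lid_yellow_center and infuser_yellow_center below 0.011 m and z of lid_yellow_center in the frame of infuser_yellow_center between 0.045 and 0.053 m))), for 0.2 s.
At the end, for the whole second after the job is handed in: Each infuser hangs in the mug of its colour, flange on the rim within 4 mm, on axis within 6 mm; each lid sits over its own infuser, height within 4 mm, on axis within 11 mm; all level within 0.08 rad, released and at rest; mugs upright and within 5 cm of their start (horizontal distance between infuser_green_center and mug_green_rim below 0.006 m and z of infuser_green_center in the frame of mug_green_rim between -0.027 and -0.019 m and angle between each of infuser_green_center, lid_green_center, infuser_yellow_center, lid_yellow_center's own z axis and vertical below 0.08 rad and horizontal distance between lid_green_center and infuser_green_center below 0.011 m and z of lid_green_center in the frame of infuser_green_center between 0.045 and 0.053 m and angle between each of mug_green_rim, mug_yellow_rim's own z axis and vertical below 0.06 rad and distance of each of mug_green_rim, mug_yellow_rim from where it was at the start of the episode below 0.05 m and linear speed of each of mug_green, infuser_green, lid_green, mug_yellow, infuser_yellow, lid_yellow below 0.02 m/s and horizontal distance between infuser_yellow_center and mug_yellow_rim below 0.006 m and z of infuser_yellow_center in the frame of mug_yellow_rim between -0.027 and -0.019 m and horizontal distance between lid_yellow_center and infuser_yellow_center below 0.011 m and z of lid_yellow_center in the frame of infuser_yellow_center between 0.045 and 0.053 m); the robot touches nothing.
It fails at once if a mug is tipped (angle between any of mug_green_rim, mug_yellow_rim's own z axis and vertical above 0.35 rad).
It fails at once if an infuser or a lid is knocked over or turned on its side (angle between any of infuser_green_center, lid_green_center, infuser_yellow_center, lid_yellow_center's own z axis and vertical above 1 rad).
It fails at once if an infuser or a lid is dropped onto a mug instead of being set down (faster than 0.55 m/s within 6 cm above its seat) ((horizontal distance between infuser_green_center and mug_green_rim below 0.02 m and z of infuser_green_center in the frame of mug_green_rim below 0.037 m and linear speed of infuser_green above 0.55 m/s) or (horizontal distance between lid_green_center and mug_green_rim below 0.02 m and z of lid_green_center in the frame of mug_green_rim below 0.086 m and linear speed of lid_green above 0.55 m/s) or (horizontal distance between infuser_green_center and mug_yellow_rim below 0.02 m and z of infuser_green_center in the frame of mug_yellow_rim below 0.037 m and linear speed of infuser_green above 0.55 m/s) or (horizontal distance between lid_green_center and mug_yellow_rim below 0.02 m and z of lid_green_center in the frame of mug_yellow_rim below 0.086 m and linear speed of lid_green above 0.55 m/s) or (horizontal distance between infuser_yellow_center and mug_green_rim below 0.02 m and z of infuser_yellow_center in the frame of mug_green_rim below 0.037 m and linear speed of infuser_yellow above 0.55 m/s) or (horizontal distance between lid_yellow_center and mug_green_rim below 0.02 m and z of lid_yellow_center in the frame of mug_green_rim below 0.086 m and linear speed of lid_yellow above 0.55 m/s) or (horizontal distance between infuser_yellow_center and mug_yellow_rim below 0.02 m and z of infuser_yellow_center in the frame of mug_yellow_rim below 0.037 m and linear speed of infuser_yellow above 0.55 m/s) or (horizontal distance between lid_yellow_center and mug_yellow_rim below 0.02 m and z of lid_yellow_center in the frame of mug_yellow_rim below 0.086 m and linear speed of lid_yellow above 0.55 m/s)).
It fails at once if the sugar jar, the milk jug or the milk bottle is moved by more than 3 cm (distance of any of sugar_jar, milk_jug, milk_bottle from where it was at the start of the episode above 0.03 m).
It also fails if it takes over 112 s, if anything falls off the work surface, if the arm or the gripper's body presses on something with over 40 N, if the wrist force passes 120 N, or if a joint passes its speed limit or range.

### The arm

A 6-joint arm with a two-finger parallel gripper is mounted at the origin on the work surface. World frame = base frame: x ahead of the robot, y to its left, z up, the work surface at z = 0. Lengths are in m, angles in rad, forces in N, time in s.
With the tool pointing down it reaches from about 0.35 to 0.875 m from the base axis. Payload 4.2 kg.
Tool frame: the origin (TCP) lies on the centre line of the jaws, within the pads' length; the fingertips stand 14 mm ahead of it and the grasp point (between the pads) lies 5 mm behind it; z points along the fingers, y is the line along which they close (so a half turn about z gives the same grasp; the last joint's range is limited). The gripper opens to 85 mm and grips with 20 to 120 N. Pads are 22 mm wide; open, the fingers measure 114 mm over their backs; the gripper's body (76 mm by 85 mm) begins 54 mm behind the grasp point. The pads swing forward as they close: fully open they stand 13 mm farther back than shut.
Start: joints at [-0.966, 0.385, 0.008, 0, -1.194, -0.259], TCP at [0.212, -0.588, 0.245] pointing down, gripper open.
Joint ranges: [-3.14, 3.14], [-1.21, 2.06], [-1.07, 1.41], [-3.16, 2.05], [-2.99, -0.16], [-3.1, 3.1]. Speed limits (rad/s): [2.79, 2.79, 3.14, 3.14, 3.14, 3.14].

### API

Orientations are given as a unit quaternion [w, x, y, z].
In Python, from cell import observe, read_camera, job_done gives the robot as it stands.
- The arm moves only by the tool drive_tool, never from a script. Its argument "plan" is a list of rows, each a list of 3 entries, a list of its own where there are three numbers: the finger opening in mm, from 0 to 85.4, then the shift along the tool's x, y, z in units of 40 mm (1.0 is 40 mm), then the turn about the tool's z in degrees. In form: [[fingers, [tx, ty, tz], yaw], ...]. A call has 1 to 20 rows; each row is the pose to reach, as a shift and turn from the pose commanded when the call began, along the tool's axes at that moment; what a row does not reach only later rows make up. A row lasts 1/12 s, in which the tool goes at most 41.7 mm and 7.16 degrees, less where a joint would pass 70% of its speed; a pose out of reach is approached as far as the arm can. A call with a gripper value outside its range is refused whole. The fingers move at their own pace and stop on an object; "squeeze" is the grip in N (left out, the last holds). Time passes only in rows, so rows that repeat a pose let the fingers close. It gives the time, the measured TCP pose, the force, the opening and the grip force at its end, in the units of the state.
- observe(): the state, without advancing time (a new reading comes with each control period).
- read_camera(name): name is "side" or "top"; returns a dict with "pixels" (400x640x3 uint8, blue, green, red), "z_map" (400x640 float32, m along the optical axis (not along the pixel's ray), 0 where there is no reading), "mtx" (3x3 intrinsics, pixels), "R" (3x3) and "t" (3): a world point X has camera coordinates R X + t. Camera axes: x right, y down, z forward; pixel columns grow to the right and rows downward; lengths in m; the calibration is good to about 2 mm. A picture is of the moment at which its call begins.
- job_done(): hands the job in; it is judged then, once.
The state is a dict: "t": time; "qpos": joint angles; "dq": joint speeds; "joint_torque": joint torques, N m; "ee_pos": TCP position; "orientation": TCP orientation; "force": force on the tool from outside, world axes, zero at the start; "wrist_torque": the same for the moment, N m; "gripper_width": finger opening in m; "finger_force": force on a finger pad.
Only numpy, scipy, OpenCV 4.12 (cv2) and the standard library are available. Lean on these libraries where they do the work, as an engineer would, in place of code of your own. Each camera call takes 0.05 s, during which the arm holds its last target. There are 200 camera calls.

## Working session

There is one attempt and no reset: what is moved stays moved. The work goes in short steps, Python scripts to look and compute and a tool call to move; the robot and the scene stay as the last step left them, time stands still between calls to the robot, and variables do not carry over. Pictures are saved under pics/ and viewed, at most 14 in all, crops included, and the job is handed in when it is done.

Besides the shell and the picture viewer there is one more tool, called as name(argument=value, ...), one argument or row to a line, values as JSON. drive_tool: Moves the arm, as the interface text tells. Its arguments: {"type":"object","properties":{"plan":{"type":"array","items":{"type":"array"}},"squeeze":{"type":"number"}},"required":["plan"]}

```bash
ls; mkdir -p pics
python3 - <<'E'
from cell import observe, read_camera
import cv2,pickle
s=observe();print({k:s[k] for k in('t','ee_pos','orientation','gripper_width','force')})
for n in('top','side'):
    d=read_camera(n);pickle.dump(d,open(n+'.pkl','wb'));cv2.imwrite(f'pics/{n}0.png',d['pixels']);print(d['R'],d['t'],d['mtx'])
E
```

```text
pics
{'t': 0.0, 'ee_pos': array([ 0.21167096, -0.58748225,  0.2442284 ]), 'orientation': array([-2.43284902e-04, -1.71953063e-01,  9.85104547e-01,  1.05622037e-03]), 'gripper_width': 0.08543295479840238, 'force': array([ 0.31669722,  0.48814895, -0.81992887])}
[[-0.02382478 -0.99971229  0.00277853]
 [-0.99504517  0.02344501 -0.09662012]
 [ 0.09652718 -0.00506671 -0.99531745]] [0.09033254 0.55690828 1.22527084] [[385.70669528   0.         315.86805586]
 [  0.         385.70669528 200.76052709]
 [  0.           0.           1.        ]]
[[-0.99862719 -0.05142983 -0.00993528]
 [-0.03369761  0.77598992 -0.62984451]
 [ 0.04010248 -0.62864506 -0.7766577 ]] [0.5611101  0.00928515 1.54996189] [[452.52294515   0.         309.88534376]
 [  0.         452.52294515 204.79163061]
 [  0.           0.           1.        ]]
```

View pics/top0.png

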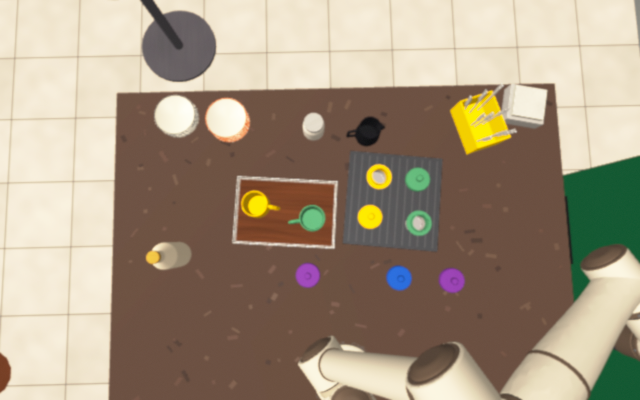

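View pics/side0.png

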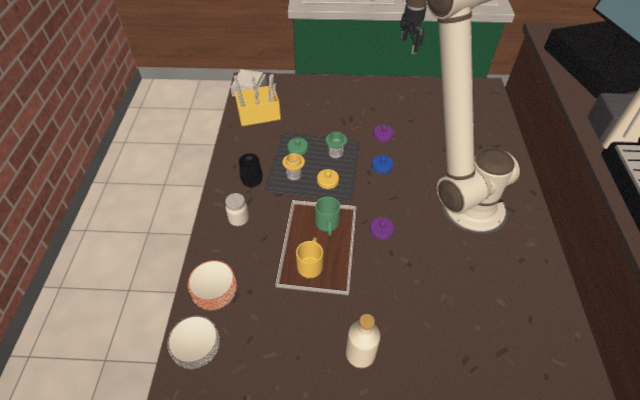

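The top view shows the yellow mug at (256,204), green mug (312,218), yellow infuser (379,177), green lid (418,179), yellow lid (370,217) and green infuser (418,223). The purple and blue lids in the row near y=278 are decoys.

```bash
cat > h.py <<'E'
import numpy as np,cv2
from cell import read_camera,observe
def cloud(d):
    v,u=np.mgrid[0:400,0:640];z=d['z_map'].astype(float)
    p=np.stack([u,v,np.ones_like(u)],-1)@np.linalg.inv(d['mtx']).T*z[...,None]
    P=(p-d['t'])@d['R'];P[z==0]=np.nan
    return P
def hsv(d): return cv2.cvtColor(d['pixels'],cv2.COLOR_BGR2HSV)
def proj(d,X):
    c=d['R']@np.asarray(X)+d['t'];q=d['mtx']@c;return q[:2]/q[2]
def mask(d,c):
    lo,hi=((15,90,60),(35,255,255)) if c=='y' else ((60,80,40),(95,255,255))
    return cv2.inRange(hsv(d),lo,hi)>0
def blobs(d,c,zmin=.012,box=(.3,.8,-.35,.4)):
    P=cloud(d);x,y,z=np.moveaxis(P,-1,0)
    m=mask(d,c)&(z>zmin)&(z<.2)&(x>box[0])&(x<box[1])&(y>box[2])&(y<box[3])
    n,l,st,ce=cv2.connectedComponentsWithStats(m.astype(np.uint8))
    return [(P[l==i],ce[i]) for i in range(1,n) if st[i,4]>40]
E
python3 - <<'E'
import pickle;from h import *
for n in('top','side'):
  d=pickle.load(open(n+'.pkl','rb'))
  for c in 'yg':
    for Q,ce in blobs(d,c):
      zt=np.percentile(Q[:,2],97);
      print(n,c,ce.round(),'z95 %.3f'%zt,end=' ')
      for lo,hi in ((.017,.035),(.045,.06),(.064,.08),(.084,.105)):
        q=Q[(Q[:,2]>lo)&(Q[:,2]<hi),:2].astype(np.float32)
        if len(q)>8:
          (a,r)=cv2.minEnclosingCircle(q);print('%d@%.3f:'%(len(q),lo),np.round(a,4),round(r,4),end=' ')
      print()
  P=cloud(d); m=(P[...,2]>.03)&(P[...,2]<.3)
E
```

```text
top y [378. 176.] z95 0.093 256@0.064: [ 0.6282 -0.1206] 0.0394 66@0.084: [ 0.6277 -0.1202] 0.0272 
top y [256. 204.] z95 0.099 55@0.017: [0.5496 0.2559] 0.0485 37@0.045: [0.5498 0.2481] 0.056 59@0.064: [0.5451 0.2489] 0.056 144@0.084: [0.5488 0.2612] 0.0462 
top y [369. 216.] z95 0.054 417@0.017: [ 0.5052 -0.0953] 0.0391 32@0.045: [ 0.5052 -0.0951] 0.0097 
top g [417. 179.] z95 0.054 408@0.017: [ 0.6246 -0.2566] 0.0398 34@0.045: [ 0.6235 -0.2558] 0.0097 
top g [310. 218.] z95 0.099 25@0.017: [0.5004 0.1006] 0.0433 11@0.045: [0.5143 0.0921] 0.0332 17@0.064: [0.5092 0.1156] 0.051 89@0.084: [0.4988 0.0985] 0.0447 
top g [418. 222.] z95 0.092 241@0.064: [ 0.4788 -0.2397] 0.0385 54@0.084: [ 0.4788 -0.2391] 0.0276 
side y [293. 161.] z95 0.093 23@0.045: [ 0.6278 -0.1225] 0.0292 170@0.064: [ 0.6269 -0.1215] 0.0396 69@0.084: [ 0.6299 -0.12  ] 0.0312 
side y [327. 178.] z95 0.054 266@0.017: [ 0.5069 -0.0953] 0.0417 27@0.045: [ 0.5043 -0.0946] 0.0107 
side y [309. 258.] z95 0.099 132@0.017: [0.5514 0.2689] 0.0411 140@0.045: [0.5467 0.2527] 0.0552 140@0.064: [0.5487 0.2567] 0.0535 221@0.084: [0.5498 0.2633] 0.0465 
side g [336. 140.] z95 0.091 129@0.064: [ 0.4778 -0.2342] 0.0372 35@0.084: [ 0.4811 -0.2365] 0.0293 
side g [298. 146.] z95 0.054 197@0.017: [ 0.6219 -0.2515] 0.0386 21@0.045: [ 0.6229 -0.2531] 0.0113 
side g [327. 214.] z95 0.098 97@0.017: [0.5032 0.0939] 0.0427 113@0.045: [0.4974 0.1083] 0.058 131@0.064: [0.5002 0.1094] 0.0573 168@0.084: [0.4998 0.1023] 0.0495
```

Run:
```python
import cv2
a=cv2.imread('pics/top0.png')[145:265,225:445];cv2.imwrite('pics/top0c.png',cv2.resize(a,None,fx=3.6,fy=3.6,interpolation=2))
```

```text
(no output)
```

View pics/top0c.png

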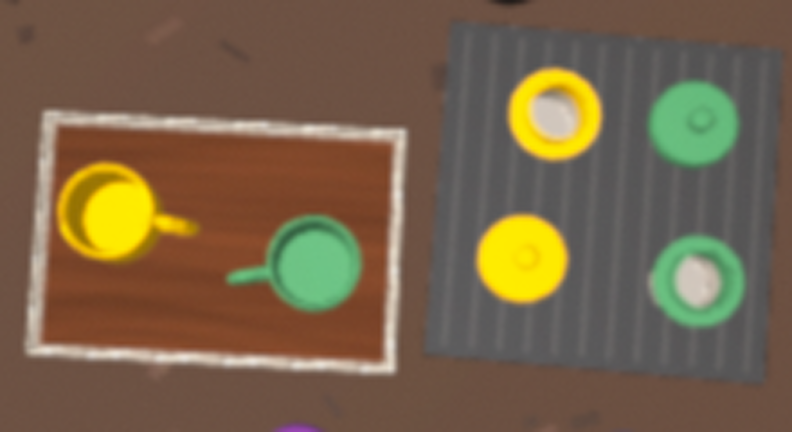

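The crop confirms the layout: the mugs are at crop (107,211) yellow and (314,263) green, with handles facing each other. Next I'll fit the mug rims.

```bash
cat >> h.py <<'E'
from scipy.optimize import least_squares
def rim(d,c,guess,zlo=.09,zhi=.106,rin=.0355,rout=.040):
    P=cloud(d).reshape(-1,3);m=mask(d,c).reshape(-1)&(P[:,2]>zlo)&(P[:,2]<zhi)&(np.hypot(P[:,0]-guess[0],P[:,1]-guess[1])<rout+.012)
    q=P[m]
    def f(a):
        r=np.hypot(q[:,0]-a[0],q[:,1]-a[1]);return np.maximum(r-rout,0)+np.maximum(rin-r,0)+.1*(r-(rin+rout)/2)
    s=least_squares(f,guess,loss='soft_l1',f_scale=.001);return s.x,len(q),q[:,2].mean(),np.abs(s.fun).mean()
E
python3 - <<'E'
import pickle;from h import *
for n in('top','side'):
  d=pickle.load(open(n+'.pkl','rb'))
  print(n,'Y',rim(d,'y',(.549,.264)),'G',rim(d,'g',(.499,.096)))
  P=cloud(d)
  for nm,(u,v) in dict(jar=(314,126),jug=(368,131),bottle=(153,257)).items():
    if n=='top':print(nm,P[v,u])
E
```

```text
top Y (array([0.54986941, 0.26772395]), 118, np.float64(0.09634844893886842), np.float64(0.00010648847663471824)) G (array([0.50189285, 0.09246912]), 72, np.float64(0.09623424069689289), np.float64(0.00011786736465239377))
jar [0.78714273 0.07770685 0.09542529]
jug [ 0.79289237 -0.10408974  0.00379462]
bottle [0.39763434 0.52465222 0.2127506 ]
side Y (array([0.55069263, 0.2681236 ]), 160, np.float64(0.0959537583653736), np.float64(0.00025309043534105463)) G (array([0.50181227, 0.09328576]), 105, np.float64(0.0953329180338385), np.float64(0.0004288618226357078))
```

Run:
```python
import pickle;from h import *
for n in('side','top'):
  d=pickle.load(open(n+'.pkl','rb'));P=cloud(d)
  m=(np.hypot(P[...,0]-.212,P[...,1]+.588)<.09)&(P[...,2]>.1)&(P[...,2]<.4)
  z=np.sort(P[m][:,2]);print(n,len(z),z[:12].round(3))
```

```text
side 690 [0.246 0.247 0.247 0.248 0.248 0.249 0.249 0.249 0.25  0.252 0.252 0.253]
top 2 [0.396 0.397]
```

drive_tool(
  plan=[
    [85,[-1.2,0.75,0],5],
    [85,[-2.2,1.4,0],10],
    [85,[-3.2,2.0,0],15],
    [85,[-4.2,2.7,0],19.8],
    [85,[-5.2,3.35,0],19.8],
    [85,[-6.2,4.0,0],19.8],
    [85,[-7.2,4.6,0],19.8],
    [85,[-8.0,5.2,0],19.8],
    [85,[-8.7,5.6,0],19.8],
    [85,[-9.24,5.95,0],19.8],
    [85,[-9.24,5.95,0],19.8],
    [85,[-9.24,5.95,0],19.8],
    [85,[-9.24,5.95,0],19.8],
    [85,[-9.24,5.95,0],19.8],
  ],
  squeeze=30,
)

```text
t: 1.27
ee_pos: [0.4785, -0.2388, 0.2449]
orientation: [-0.001, -0.0, 1.0, 0.0]
force: [-0.1, -0.3, 0.2]
gripper_width: 0.0852
finger_force: 0.0
```

drive_tool(
  plan=[
    [85,[0,0,0.8],0],
    [85,[0,0,1.7],0],
    [85,[0,0,2.5],0],
    [85,[0,0,3.2],0],
    [85,[0,0,3.6],0],
    [85,[0,0,3.9],0],
    [85,[0,0,3.97],0],
    [85,[0,0,3.97],0],
    [50,[0,0,3.97],0],
    [50,[0,0,3.97],0],
    [50,[0,0,3.97],0],
    [50,[0,0,3.97],0],
    [50,[0,0,3.97],0],
    [50,[0,0,3.97],0],
    [50,[0,0,3.97],0],
    [50,[0,0,3.97],0],
  ],
  squeeze=30,
)

```text
t: 2.6
ee_pos: [0.4797, -0.2391, 0.0881]
orientation: [0.001, -0.001, 1.0, -0.001]
force: [-0.8, -0.3, 5.6]
gripper_width: 0.0526
finger_force: 31.1
```

drive_tool(
  plan=[
    [50,[0,0,-0.4],0],
    [50,[0,0,-1.1],0],
    [50,[0,0,-1.9],0],
    [50,[0,0,-2.7],0],
    [50,[0,0.3,-3.3],0],
    [50,[-0.1,0.9,-3.4],0],
    [50,[-0.1,1.7,-3.4],0],
    [50,[-0.2,2.6,-3.4],0],
    [50,[-0.2,3.5,-3.4],0],
    [50,[-0.3,4.4,-3.4],0],
    [50,[-0.3,5.3,-3.4],0],
    [50,[-0.4,6.1,-3.4],0],
    [50,[-0.5,6.9,-3.4],0],
    [50,[-0.57,7.5,-3.4],0],
    [50,[-0.57,8.0,-3.4],0],
    [50,[-0.57,8.3,-3.4],0],
    [50,[-0.57,8.3,-3.4],0],
    [50,[-0.57,8.3,-3.4],0],
  ],
)

```text
t: 4.1
ee_pos: [0.5012, 0.0933, 0.2223]
orientation: [-0.0, -0.001, 1.0, -0.0]
force: [-0.5, -0.9, -0.7]
gripper_width: 0.0524
finger_force: 32.1
```

```bash
cat > look.py <<'E'
import sys;from h import *
s=observe();print(s['ee_pos'].round(4),s['force'].round(1),round(s['gripper_width'],4))
d=read_camera('side');cv2.imwrite(f'pics/{sys.argv[1]}.png',cv2.resize(d['pixels'][110:310,220:440],None,fx=3,fy=3,interpolation=2))
E
python3 look.py s1
```

```text
[0.5012 0.0933 0.2223] [-0.5 -0.9 -0.7] 0.0524
```

View pics/s1.png

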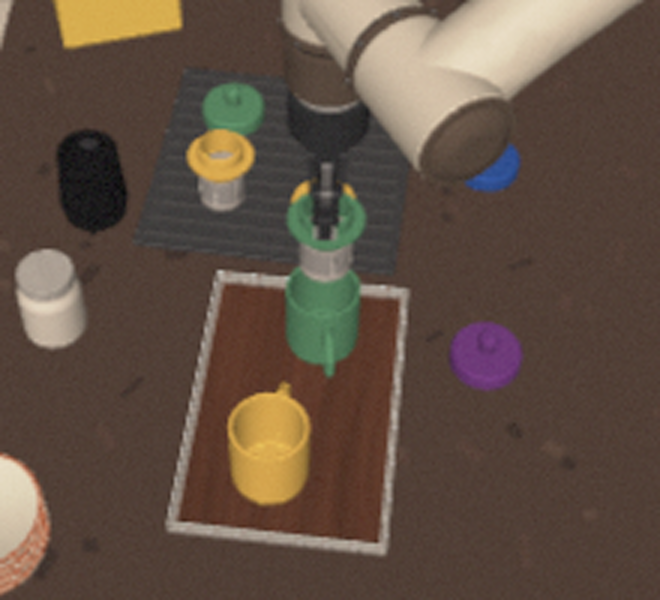

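The infuser is held upright at crop (326,220), just above the green mug at (323,300). I'll measure its flange centre.

Run:
```python
from h import *
for n in('side','top'):
  d=read_camera(n);P=cloud(d).reshape(-1,3);m=mask(d,'g').reshape(-1)&(np.hypot(P[:,0]-.502,P[:,1]-.093)<.06)&(P[:,2]>.15)&(P[:,2]<.26)
  q=P[m];print(n,len(q),np.percentile(q[:,2],[5,25,50,75,95]).round(3))
  zf=np.median(q[:,2]); print(rim(d,'g',(.502,.093),zlo=zf-.006,zhi=zf+.006,rin=.027,rout=.039))
  print(rim(d,'g',(.502,.093)))
```

```text
side 188 [0.205 0.208 0.211 0.215 0.226]
(array([0.50116542, 0.09349854]), 135, np.float64(0.21015602336827333), np.float64(0.00047282878891405415))
(array([0.50208941, 0.09293609]), 73, np.float64(0.09540942558912979), np.float64(0.0003376424733974935))Traceback (most recent call last):
  File "<stdin>", line 4, in <module>
    return _quantile_unchecked(
        a, q, axis, out, overwrite_input, method, keepdims, weights)
    return _ureduce(a,
                    func=_quantile_ureduce_func,
    ...<5 lines>...
                    overwrite_input=overwrite_input,
                    method=method)
    r = func(a, **kwargs)
    result = _quantile(arr,
                       quantiles=q,
    ...<2 lines>...
                       out=out,
                       weights=wgt)
    slices_having_nans = np.isnan(arr[-1, ...])
                                  ~~~^^^^^^^^^
IndexError: index -1 is out of bounds for axis 0 with size 0
```

drive_tool(
  plan=[
    [50,[-0.02,0,0.4],0],
    [50,[-0.02,0,0.8],0],
    [50,[-0.02,0,1.2],0],
    [50,[-0.02,0,1.5],0],
    [50,[-0.02,0,1.75],0],
    [50,[-0.02,0,2.0],0],
    [50,[-0.02,0,2.15],0],
    [50,[-0.02,0,2.3],0],
    [50,[-0.02,0,2.4],0],
    [50,[-0.02,0,2.5],0],
    [50,[-0.02,0,2.6],0],
    [50,[-0.02,0,2.67],0],
    [50,[-0.02,0,2.72],0],
    [50,[-0.02,0,2.72],0],
    [50,[-0.02,0,2.72],0],
  ],
)

```text
t: 5.5
ee_pos: [0.5025, 0.0933, 0.1138]
orientation: [0.0, -0.0, 1.0, 0.0]
force: [-0.9, -0.6, 0.5]
gripper_width: 0.0525
finger_force: 32.1
```

drive_tool(
  plan=[
    [50,[0,0,0.03],0],
    [50,[0,0,0.04],0],
    [50,[0,0,0.04],0],
    [62,[0,0,0.04],0],
    [70,[0,0,0.04],0],
    [85,[0,0,0.04],0],
    [85,[0,0,0.04],0],
    [85,[0,0,0.04],0],
    [85,[0,0,-0.3],0],
    [85,[0,0,-0.9],0],
    [85,[0,0,-1.6],0],
    [85,[0,0,-2.2],0],
  ],
)

```text
t: 6.5
ee_pos: [0.5025, 0.0931, 0.203]
orientation: [0.0, -0.0, 1.0, -0.0]
force: [0.5, 0.7, -0.9]
gripper_width: 0.0851
finger_force: 0.0
```

drive_tool(
  plan=[
    [85,[-0.3,-0.8,0],0],
    [85,[-0.6,-1.7,0],0],
    [85,[-0.9,-2.6,0],0],
    [85,[-1.2,-3.5,0],0],
    [85,[-1.5,-4.4,0],0],
    [50,[-1.8,-5.3,0],0],
    [50,[-2.1,-6.2,0],0],
    [50,[-2.4,-7.1,0],0],
    [50,[-2.7,-7.9,0],0],
    [50,[-3.0,-8.5,0],0],
    [50,[-3.04,-8.71,0],0],
    [50,[-3.04,-8.71,0],0],
    [50,[-3.04,-8.71,0],0],
    [50,[-3.04,-8.71,0],0],
  ],
)

```text
t: 7.67
ee_pos: [0.6237, -0.254, 0.2016]
orientation: [-0.0, -0.001, 1.0, 0.0]
force: [-0.3, 0.5, 0.2]
gripper_width: 0.0496
finger_force: 0.0
```

```bash
cat > chk.py <<'E'
from h import *
s=observe();print(s['t'],s['ee_pos'].round(4))
for n in('side','top'):
  d=read_camera(n)
  for c,g in (('g',(.502,.093)),('y',(.55,.268))):
    P=cloud(d).reshape(-1,3);q=P[mask(d,c).reshape(-1)&(np.hypot(P[:,0]-g[0],P[:,1]-g[1])<.055)&(P[:,2]>.085)]
    if len(q)<40: print(n,c,len(q));continue
    print(n,c,len(q),np.percentile(q[:,2],[10,50,90,98]).round(3),end=' ')
    for lo,hi,a,b in((.088,.106,.027,.039),(.106,.121,.025,.027),(.114,.126,0.01,.039),(.126,.155,0,.01)):
      m=(q[:,2]>lo)&(q[:,2]<hi)
      if m.sum()>8:
        cc,r=cv2.minEnclosingCircle(q[m][:,:2].astype(np.float32));print(f'{lo}:',np.round(cc,4),round(r,4),end=' ')
    print()
  cv2.imwrite(f'pics/last_{n}.png',d['pixels'])
E
python3 chk.py
python3 - <<'E'
import cv2
a=cv2.imread('pics/last_side.png')[100:300,220:440];cv2.imwrite('pics/s2.png',cv2.resize(a,None,fx=3,fy=3,interpolation=2))
E
```

```text
7.6667 [ 0.6237 -0.254   0.2016]
side g 341 [0.09  0.101 0.113 0.118] 0.088: [0.5008 0.0991] 0.0408 0.106: [0.5003 0.0976] 0.0324 0.114: [0.5018 0.0953] 0.0279 
side y 211 [0.087 0.094 0.099 0.101] 0.088: [0.5516 0.2676] 0.0417 
top g 293 [0.096 0.1   0.111 0.117] 0.088: [0.5008 0.0926] 0.039 0.106: [0.5047 0.0969] 0.0275 0.114: [0.5028 0.0946] 0.0264 
top y 140 [0.088 0.096 0.099 0.101] 0.088: [0.5504 0.2682] 0.0405
```

View pics/s2.png

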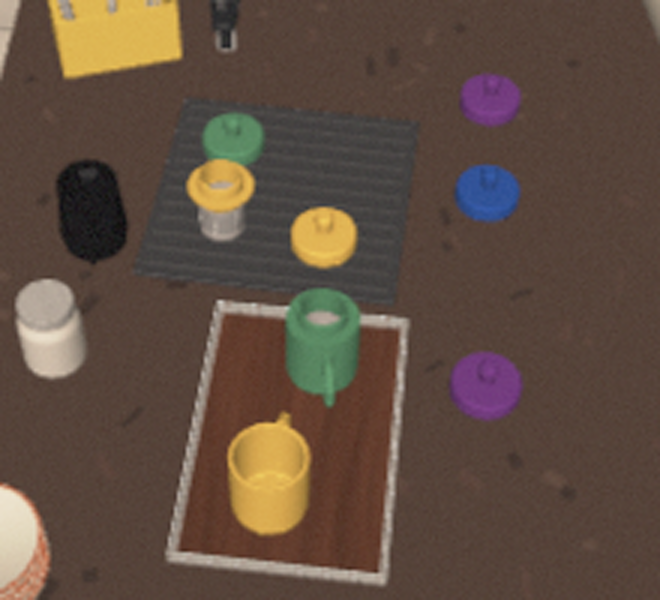

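The green infuser is home at crop (322,318): flange at about 0.100, neck top at about 0.117. Next is the green lid.

drive_tool(
  plan=[
    [50,[0,0,0.8],0],
    [50,[0,0,1.7],0],
    [50,[0,0,2.5],0],
    [50,[0,0,3.2],0],
    [50,[0,0,3.6],0],
    [50,[0,0,3.85],0],
    [50,[0,0,3.91],0],
    [50,[0,0,3.91],0],
    [15,[0,0,3.91],0],
    [15,[0,0,3.91],0],
    [15,[0,0,3.91],0],
    [15,[0,0,3.91],0],
    [15,[0,0,3.91],0],
    [15,[0,0,3.91],0],
    [15,[0,0,3.91],0],
    [15,[0,0,3.91],0],
  ],
  squeeze=35,
)

```text
t: 9.1
ee_pos: [0.6253, -0.2554, 0.0474]
orientation: [0.002, -0.0, 1.0, -0.001]
force: [-0.6, 1.3, 6.3]
gripper_width: 0.0187
finger_force: 34.5
```

drive_tool(
  plan=[
    [15,[0,0,-0.4],0],
    [15,[0,0,-1.1],0],
    [15,[0,0,-1.9],0],
    [15,[0,0,-2.7],0],
    [15,[0,0,-3.4],0],
    [15,[0.2,0.5,-3.8],0],
    [15,[0.5,1.3,-3.8],0],
    [15,[0.8,2.2,-3.8],0],
    [15,[1.1,3.1,-3.8],0],
    [15,[1.4,4.0,-3.8],0],
    [15,[1.7,4.9,-3.8],0],
    [15,[2.0,5.8,-3.8],0],
    [15,[2.3,6.7,-3.8],0],
    [15,[2.6,7.5,-3.8],0],
    [15,[2.9,8.2,-3.8],0],
    [15,[3.04,8.6,-3.8],0],
    [15,[3.04,8.72,-3.8],0],
    [15,[3.04,8.72,-3.8],0],
    [15,[3.04,8.72,-3.8],0],
  ],
)

```text
t: 10.68
ee_pos: [0.5024, 0.0933, 0.1972]
orientation: [-0.0, -0.0, 1.0, -0.0]
force: [1.0, -0.1, -0.9]
gripper_width: 0.0185
finger_force: 34.4
```

```bash
python3 look.py s3
python3 - <<'E'
from h import *
for n in ('side','top'):
  d=read_camera(n);P=cloud(d).reshape(-1,3);q=P[mask(d,'g').reshape(-1)&(np.hypot(P[:,0]-.502,P[:,1]-.093)<.06)&(P[:,2]>.135)&(P[:,2]<.26)]
  if len(q)>20:print(n,len(q),np.percentile(q[:,2],[5,25,50,75,95]).round(3),cv2.minEnclosingCircle(q[:,:2].astype(np.float32)))
E
```

```text
[0.5024 0.0933 0.1972] [ 1.  -0.1 -0.9] 0.0185
side 320 [0.162 0.175 0.179 0.18  0.183] ((0.5001552104949951, 0.09788447618484497), 0.03760402277112007)
```

View pics/s3.png

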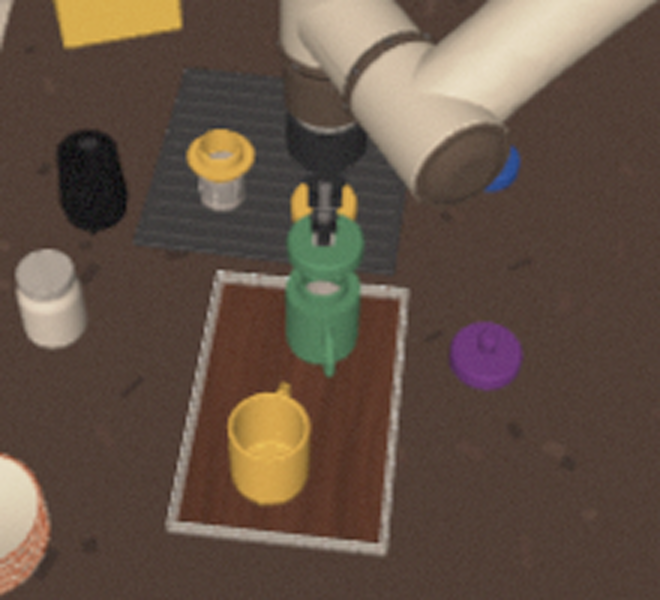

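The lid is level at crop (325,243), aligned over the neck. Lowering it now.

drive_tool(
  plan=[
    [15,[0,0.02,0.25],0],
    [15,[0,0.02,0.5],0],
    [15,[0,0.02,0.7],0],
    [15,[0,0.02,0.9],0],
    [15,[0,0.02,1.05],0],
    [15,[0,0.02,1.15],0],
    [15,[0,0.02,1.25],0],
    [15,[0,0.02,1.33],0],
    [15,[0,0.02,1.4],0],
    [15,[0,0.02,1.43],0],
    [15,[0,0.02,1.43],0],
    [15,[0,0.02,1.43],0],
  ],
)

```text
t: 11.83
ee_pos: [0.5026, 0.0945, 0.1404]
orientation: [0.0, -0.0, 1.0, 0.0]
force: [-0.2, 0.6, -1.1]
gripper_width: 0.0183
finger_force: 34.5
```

drive_tool(
  plan=[
    [15,[0,0,0.03],0],
    [15,[0,0,0.05],0],
    [15,[0,0,0.05],0],
    [25,[0,0,0.05],0],
    [35,[0,0,0.05],0],
    [50,[0,0,0.05],0],
    [50,[0,0,0.05],0],
    [50,[0,0,0.05],0],
    [50,[0,0,-0.3],0],
    [50,[0,0,-0.9],0],
    [50,[0,0,-1.5],0],
    [50,[0,0,-1.8],0],
  ],
)

```text
t: 12.83
ee_pos: [0.5037, 0.0948, 0.2148]
orientation: [0.002, -0.0, 1.0, 0.001]
force: [0.8, 0.1, -0.1]
gripper_width: 0.0497
finger_force: 0.0
```

drive_tool(
  plan=[
    [85,[-0.4,-0.7,0],0],
    [85,[-0.9,-1.5,0],0],
    [85,[-1.35,-2.3,0],0],
    [85,[-1.8,-3.1,0],0],
    [85,[-2.3,-3.9,0],0],
    [85,[-2.7,-4.6,0],0],
    [85,[-3.0,-5.1,0],0],
    [85,[-3.14,-5.35,0],0],
    [85,[-3.14,-5.35,0],0],
    [85,[-3.14,-5.35,0],0],
    [85,[-3.14,-5.35,0],0],
  ],
)

```text
t: 13.75
ee_pos: [0.6275, -0.1187, 0.2119]
orientation: [-0.0, -0.0, 1.0, 0.0]
force: [0.5, 0.7, -0.2]
gripper_width: 0.0849
finger_force: 0.0
```

```bash
python3 chk.py
```

```text
13.75 [ 0.6275 -0.1187  0.2119]
side g 482 [0.097 0.122 0.128 0.148] 0.088: [0.5013 0.1099] 0.0348 0.106: [0.5011 0.0983] 0.0383 0.114: [0.5004 0.0979] 0.0383 0.126: [0.5025 0.0984] 0.0314 
side y 209 [0.087 0.094 0.099 0.101] 0.088: [0.55   0.2681] 0.0411 
top g 453 [0.119 0.122 0.126 0.148] 0.088: [0.4834 0.1079] 0.0399 0.106: [0.5001 0.0957] 0.0375 0.114: [0.5006 0.0954] 0.0378 0.126: [0.5011 0.0964] 0.036 
top y 140 [0.087 0.095 0.1   0.101] 0.088: [0.5504 0.268 ] 0.0401
```

The green lid is seated (cap top at 0.122). Next, the yellow infuser.

drive_tool(
  plan=[
    [85,[0,-0.02,0.7],0],
    [85,[0,-0.02,1.5],0],
    [85,[0,-0.02,2.2],0],
    [85,[0,-0.02,2.7],0],
    [85,[0,-0.02,3.0],0],
    [85,[0,-0.02,3.12],0],
    [85,[0,-0.02,3.12],0],
    [50,[0,-0.02,3.12],0],
    [50,[0,-0.02,3.12],0],
    [50,[0,-0.02,3.12],0],
    [50,[0,-0.02,3.12],0],
    [50,[0,-0.02,3.12],0],
    [50,[0,-0.02,3.12],0],
    [50,[0,-0.02,3.12],0],
    [50,[0,-0.02,3.12],0],
  ],
  squeeze=30,
)

```text
t: 15.1
ee_pos: [0.6293, -0.1205, 0.0894]
orientation: [0.002, -0.0, 1.0, -0.0]
force: [-0.6, 1.0, 7.1]
gripper_width: 0.0522
finger_force: 31.4
```

drive_tool(
  plan=[
    [50,[0,0,-0.4],0],
    [50,[0,0,-1.1],0],
    [50,[0,0,-1.9],0],
    [50,[0,0,-2.7],0],
    [50,[0,0,-3.4],0],
    [50,[0,0.4,-3.9],0],
    [50,[0,1.2,-4.0],0],
    [50,[0,2.1,-4.0],0],
    [50,[0,3.0,-4.0],0],
    [50,[0,3.9,-4.0],0],
    [50,[0,4.8,-4.0],0],
    [50,[0.2,5.7,-4.0],0],
    [50,[0.5,6.6,-4.0],0],
    [50,[0.9,7.5,-4.0],0],
    [50,[1.4,8.3,-4.0],0],
    [50,[1.8,9.0,-4.0],0],
    [50,[1.95,9.5,-4.0],0],
    [50,[1.95,9.7,-4.0],0],
    [50,[1.95,9.7,-4.0],0],
    [50,[1.95,9.7,-4.0],0],
  ],
)

```text
t: 16.77
ee_pos: [0.55, 0.2674, 0.2469]
orientation: [-0.0, -0.0, 1.0, -0.0]
force: [-0.9, 0.8, -1.0]
gripper_width: 0.0521
finger_force: 31.9
```

Run:
```python
from h import *
print(observe()['ee_pos'])
d=read_camera('side');P=cloud(d).reshape(-1,3);q=P[mask(d,'y').reshape(-1)&(np.hypot(P[:,0]-.55,P[:,1]-.268)<.06)&(P[:,2]>.16)&(P[:,2]<.28)]
zf=np.median(q[:,2]);print(zf,rim(d,'y',(.55,.268),zf-.006,zf+.006,.027,.039),rim(d,'y',(.55,.268)))
a=d['pixels'][110:310,220:440];cv2.imwrite('pics/s4.png',cv2.resize(a,None,fx=3,fy=3,interpolation=2))
```

```text
[0.54995851 0.26735823 0.24693143]
0.23347779361833707 (array([0.54927178, 0.26763029]), 237, np.float64(0.2331580370838303), np.float64(0.00041144683362360677)) (array([0.55031349, 0.26779541]), 122, np.float64(0.09605147404135196), np.float64(0.00024344639083053064))
```

View pics/s4.png

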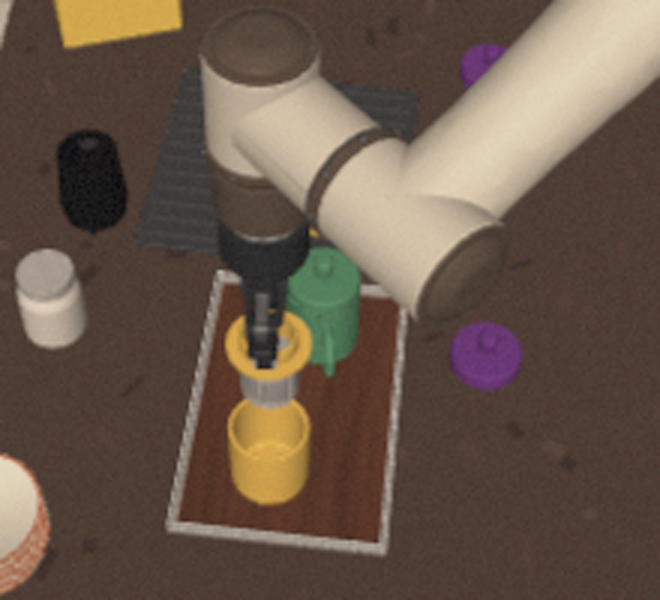

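The yellow infuser hangs level at crop (268,345), above the yellow mug at (268,440). I'll check that the arm's lowest link clears the green lid before lowering.

Run:
```python
from h import *
d=read_camera('side');P=cloud(d)
Q=P[110:310,220:440]
for u,v in ((440,310),(410,290),(470,260),(330,200),(265,40),(300,230),(230,240)):print((u,v),Q[v//3,u//3].round(3))
```

```text
(440, 310) [0.425 0.453 0.525]
(410, 290) [0.445 0.449 0.541]
(470, 260) [0.408 0.438 0.559]
(330, 200) [0.497 0.386 0.554]
(265, 40) [0.546 0.277 0.595]
(300, 230) [0.519 0.284 0.408]
(230, 240) [0.576 0.293 0.401]
```

drive_tool(
  plan=[
    [50,[-0.02,0,0.4],0],
    [50,[-0.02,0,0.9],0],
    [50,[-0.02,0,1.4],0],
    [50,[-0.02,0,1.8],0],
    [50,[-0.02,0,2.1],0],
    [50,[-0.02,0,2.4],0],
    [50,[-0.02,0,2.6],0],
    [50,[-0.02,0,2.8],0],
    [50,[-0.02,0,2.95],0],
    [50,[-0.02,0,3.1],0],
    [50,[-0.02,0,3.2],0],
    [50,[-0.02,0,3.28],0],
    [50,[-0.02,0,3.33],0],
    [50,[-0.02,0,3.33],0],
    [50,[-0.02,0,3.33],0],
  ],
)

```text
t: 18.12
ee_pos: [0.5512, 0.268, 0.1147]
orientation: [0.001, -0.0, 1.0, 0.0]
force: [0.5, 0.5, 0.2]
gripper_width: 0.0521
finger_force: 32.0
```

drive_tool(
  plan=[
    [50,[0,0,0.03],0],
    [50,[0,0,0.05],0],
    [50,[0,0,0.05],0],
    [62,[0,0,0.05],0],
    [70,[0,0,0.05],0],
    [85,[0,0,0.05],0],
    [85,[0,0,0.05],0],
    [85,[0,0,0.05],0],
    [85,[0,0,-0.3],0],
    [85,[0,0,-0.9],0],
    [85,[0,0,-1.6],0],
    [85,[0,0,-2.3],0],
    [85,[0,0,-2.6],0],
  ],
)

```text
t: 19.2
ee_pos: [0.5523, 0.2683, 0.2223]
orientation: [0.003, -0.0, 1.0, 0.001]
force: [0.2, -0.2, 1.0]
gripper_width: 0.0852
finger_force: 0.0
```

drive_tool(
  plan=[
    [85,[0.1,-0.7,0],0],
    [85,[0.2,-1.5,0],0],
    [85,[0.3,-2.4,0],0],
    [85,[0.4,-3.3,0],0],
    [85,[0.5,-4.2,0],0],
    [85,[0.6,-5.1,0],0],
    [85,[0.7,-6.0,0],0],
    [50,[0.8,-6.9,0],0],
    [50,[0.9,-7.7,0],0],
    [50,[1.0,-8.4,0],0],
    [50,[1.1,-8.9,0],0],
    [50,[1.15,-9.08,0],0],
    [50,[1.15,-9.08,0],0],
    [50,[1.15,-9.08,0],0],
    [50,[1.15,-9.08,0],0],
  ],
)

```text
t: 20.45
ee_pos: [0.5052, -0.0948, 0.2181]
orientation: [0.0, -0.001, 1.0, 0.0]
force: [-0.1, 0.3, -0.8]
gripper_width: 0.0502
finger_force: 0.0
```

```bash
python3 chk.py
```

```text
20.45 [ 0.5052 -0.0948  0.2181]
side g 492 [0.096 0.122 0.128 0.147] 0.088: [0.5013 0.1086] 0.0347 0.106: [0.5028 0.0977] 0.0391 0.114: [0.5028 0.0977] 0.0391 0.126: [0.5019 0.0999] 0.0351 
side y 469 [0.091 0.1   0.114 0.118] 0.088: [0.5497 0.2675] 0.0414 0.106: [0.5489 0.2679] 0.0286 0.114: [0.5501 0.268 ] 0.0273 
top g 0
top y 378 [0.095 0.1   0.115 0.118] 0.088: [0.5493 0.2679] 0.0401 0.106: [0.5502 0.2686] 0.027 0.114: [0.5499 0.2688] 0.0268
```

The yellow infuser is home. Next, the yellow lid.

drive_tool(
  plan=[
    [50,[0,0,0.8],0],
    [50,[0,0,1.7],0],
    [50,[0,0,2.6],0],
    [50,[0,0,3.4],0],
    [50,[0,0,3.95],0],
    [50,[0,0,4.2],0],
    [50,[0,0,4.31],0],
    [50,[0,0,4.31],0],
    [15,[0,0,4.31],0],
    [15,[0,0,4.31],0],
    [15,[0,0,4.31],0],
    [15,[0,0,4.31],0],
    [15,[0,0,4.31],0],
    [15,[0,0,4.31],0],
    [15,[0,0,4.31],0],
    [15,[0,0,4.31],0],
  ],
  squeeze=35,
)

```text
t: 21.88
ee_pos: [0.5062, -0.0954, 0.0474]
orientation: [0.002, -0.0, 1.0, 0.0]
force: [-0.4, 1.2, 6.0]
gripper_width: 0.0187
finger_force: 34.4
```

drive_tool(
  plan=[
    [15,[0,0,-0.4],0],
    [15,[0,0,-1.1],0],
    [15,[0,0,-1.9],0],
    [15,[0,0,-2.7],0],
    [15,[0,0,-3.5],0],
    [15,[0,0,-4.3],0],
    [15,[-0.2,0.3,-4.8],0],
    [15,[-0.4,1.1,-4.8],0],
    [15,[-0.6,2.0,-4.8],0],
    [15,[-0.8,2.9,-4.8],0],
    [15,[-1.0,3.8,-4.8],0],
    [15,[-1.1,4.7,-4.8],0],
    [15,[-1.13,5.6,-4.8],0],
    [15,[-1.13,6.5,-4.8],0],
    [15,[-1.13,7.4,-4.8],0],
    [15,[-1.13,8.2,-4.8],0],
    [15,[-1.13,8.8,-4.8],0],
    [15,[-1.13,9.08,-4.8],0],
    [15,[-1.13,9.08,-4.8],0],
    [15,[-1.13,9.08,-4.8],0],
  ],
)

```text
t: 23.55
ee_pos: [0.5495, 0.2674, 0.2372]
orientation: [-0.001, -0.0, 1.0, -0.0]
force: [-0.5, -0.2, -1.2]
gripper_width: 0.0189
finger_force: 34.4
```

```bash
python3 look.py s5
```

```text
[0.5495 0.2674 0.2372] [-0.5 -0.2 -1.2] 0.0189
```

View pics/s5.png

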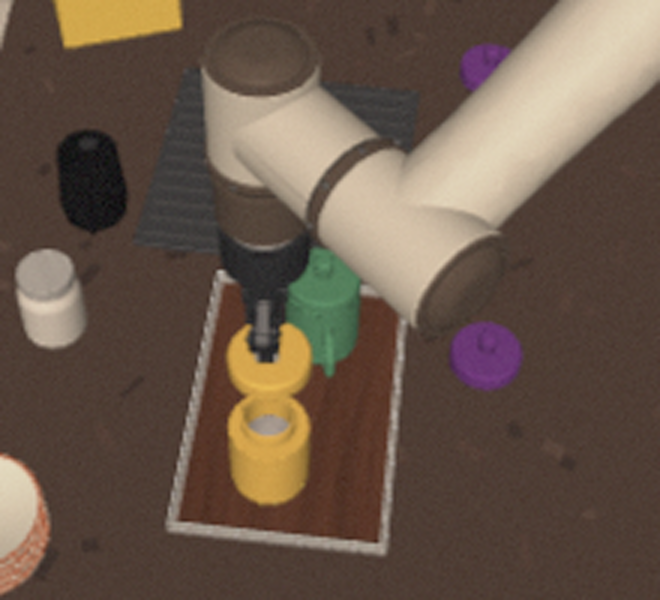

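The yellow lid is level at crop (268,362), centred over the infuser neck at (268,418). It goes down from 0.237 to about 0.140, which is 2.43 units.

drive_tool(
  plan=[
    [15,[0,0,0.4],0],
    [15,[0,0,0.8],0],
    [15,[0,0,1.2],0],
    [15,[0,0,1.5],0],
    [15,[0,0,1.75],0],
    [15,[0,0,1.95],0],
    [15,[0,0,2.1],0],
    [15,[0,0,2.22],0],
    [15,[0,0,2.32],0],
    [15,[0,0,2.4],0],
    [15,[0,0,2.43],0],
    [15,[0,0,2.43],0],
    [15,[0,0,2.43],0],
  ],
)

```text
t: 24.68
ee_pos: [0.5502, 0.2679, 0.1409]
orientation: [0.0, -0.0, 1.0, 0.0]
force: [-0.0, -0.1, -0.7]
gripper_width: 0.0185
finger_force: 34.5
```

drive_tool(
  plan=[
    [15,[0,0,0.03],0],
    [15,[0,0,0.05],0],
    [15,[0,0,0.05],0],
    [25,[0,0,0.05],0],
    [35,[0,0,0.05],0],
    [50,[0,0,0.05],0],
    [50,[0,0,0.05],0],
    [50,[0,0,0.05],0],
    [50,[0,0,-0.3],0],
    [50,[0,0,-0.9],0],
    [50,[0,0,-1.6],0],
    [50,[0,0,-2.4],0],
    [50,[-0.5,0,-3.2],0],
    [50,[-0.8,-0.8,-3.5],0],
    [50,[-0.8,-1.7,-3.5],0],
    [50,[-0.8,-2.6,-3.5],0],
    [50,[-0.8,-3.5,-3.5],0],
    [50,[-0.8,-4.4,-3.5],0],
    [50,[-0.8,-5.3,-3.5],0],
    [50,[-0.8,-5.8,-3.5],0],
  ],
)

```text
t: 26.35
ee_pos: [0.5815, 0.0325, 0.2806]
orientation: [-0.0, 0.001, 1.0, -0.0]
force: [0.2, 0.6, 0.4]
gripper_width: 0.0503
finger_force: 0.0
```

```bash
python3 chk.py;python3 look.py s6
```

```text
26.35 [0.5815 0.0325 0.2806]
side g 486 [0.096 0.122 0.128 0.148] 0.088: [0.5013 0.1086] 0.0348 0.106: [0.5008 0.0979] 0.0392 0.114: [0.5007 0.0974] 0.0388 0.126: [0.5011 0.0999] 0.0339 
side y 644 [0.099 0.122 0.127 0.147] 0.088: [0.5494 0.2752] 0.0383 0.106: [0.5501 0.2697] 0.0395 0.114: [0.5497 0.2686] 0.039 0.126: [0.5489 0.2708] 0.0359 
top g 510 [0.119 0.122 0.126 0.148] 0.088: [0.4915 0.077 ] 0.0335 0.106: [0.5015 0.0948] 0.0387 0.114: [0.5014 0.0944] 0.0382 0.126: [0.5073 0.1005] 0.0308 
top y 0
[0.5818 0.0327 0.2806] [-0.2  0.4 -0.9] 0.0499
```

View pics/s6.png

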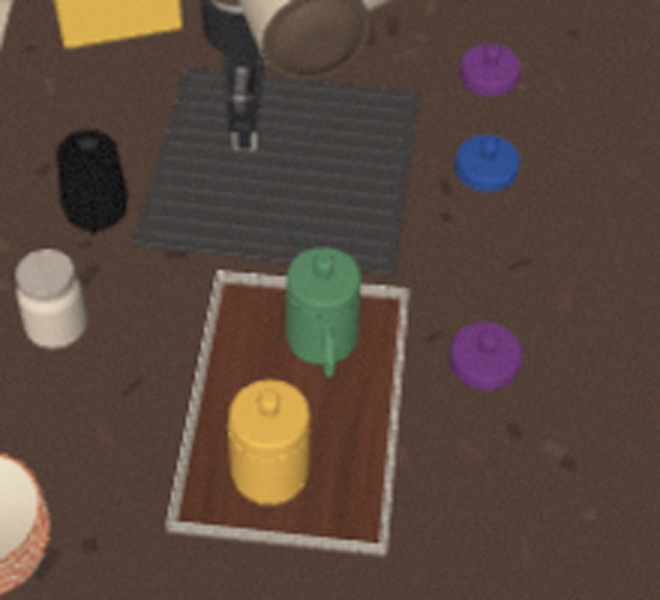

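Both mugs are closed and level, green at crop (323,305) and yellow at (268,440), and both cap tops read 0.122. The gripper is clear of everything, so I'm handing in.

```bash
python3 -c "
from cell import job_done;print(job_done())"
```

```text
the job is handed in; nothing more can be done
None
```

Both mugs are reassembled in their own colours, with infusers home and lids seated in the final camera check, and the job was handed in at about 26 s; the judge returned no verdict.

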